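# Pack the slide-staining kit tray

### The arm

A 6-joint arm with a two-finger parallel gripper is mounted at the origin on a cart in front of the work surface, level with it; the furniture and walls round the work are solid. World frame = base frame: x ahead of the robot, y to its left, z up, the work surface at z = 0. Lengths are in mm, angles in rad, forces in N, time in s.
With the tool pointing down it reaches from about 275 to 750 mm from the base axis. Payload 10.2 kg.
Tool frame: the origin (TCP) lies midway between the tips of the shut fingers; the grasp point (between the pads) lies 19 mm behind it (ctrl.tcp_to_grasp is the z of the grasp point in the tool frame, in mm); z points along the fingers, y is the direction in which the jaws open and shut (so a half turn about z gives the same grasp; the last joint's range is limited). The gripper opens to 85 mm and grips with 20 to 120 N. Pads are 22 mm wide; open, the fingers measure 114 mm over their backs; the gripper's body (76 mm by 85 mm) begins 54 mm behind the grasp point. The pads swing forward as they close: fully open they stand 13 mm farther back than shut.
Start: joints at [0.895, 0.313, 1.498, -0, 1.331, -0.223], TCP at [229.693, 472.094, 231.294] pointing down, gripper open.
Joint ranges: [-2.94, 2.94], [-0.97, 2.17], [0.19, 2.56], [-1.23, 4.37], [0.02, 3.11], [-2.88, 2.88]. Speed limits (rad/s): [2.39, 2.39, 3.01, 3.14, 3.14, 3.14].

### API

Orientations are given as a unit quaternion [w, x, y, z].
In Python, from rig import sensors, capture, order, ctrl gives the robot as it stands. The module is installed in compiled form; this text tells all that it offers.
- The arm moves only by the tool play_rows, never from a script. Its argument "deltas" is a list of rows, each a list of 7 numbers: the shift along the world's x, y, z in units of 40 mm (1.0 is 40 mm), then the turn, a rotation vector about the world's x, y, z in units of 6 degrees (1.0 is 6 degrees), then the opening, from -1 (shut) to 1 (fully open). A call has 1 to 8 rows; each row shifts and turns the commanded pose from where the row before left it; what a row does not reach is not made up. A row lasts 1/12 s, in which the tool goes at most 41.7 mm and 7.16 degrees, less where a joint would pass 70% of its speed; a pose out of reach is approached as far as the arm can. A call is refused whole if a number of a shift passes 1 or a number of a turn 1, either way. A call with a gripper value outside its range is refused whole. The fingers move at their own pace and stop on an object; "squeeze" is the grip in N (left out, the last holds). Time passes only in rows, so rows that do not move let the fingers close. It gives the time, the measured TCP pose, the force and the opening at its end, in the units of the state.
- sensors.sense(): the state, without advancing time (a new reading comes with each control period).
- capture(name): name is "side" or "top" or "wrist"; returns a dict with "pixels" (420x560x3 uint8, red, green, blue), "z_map" (420x560 float32, mm along the optical axis (not along the pixel's ray), 0 where there is no reading), "fx", "fy", "cx", "cy" (pixels), "k1" (the pictures are not rectified: a ray, as slopes to the right and down, at radius r is drawn at 1 + k1 r^2 times it, then the intrinsics apply), "eye" and "rotation" of the camera in the world; the wrist camera has in their place "tool_from_camera" (4x4, takes a point from camera to tool coordinates, whose origin is the TCP and whose axes are the flange's). Camera axes: x right, y down, z forward; pixel columns grow to the right and rows downward; lengths in mm; the calibration is good to about 2 mm. A picture is of the moment at which its call begins: read the wrist's pose just before it.
- order.finish_job(): hands the job in, once; it reports no verdict.
The state is a dict: "time_s": time; "joints": joint angles; "dq": joint speeds; "tau": joint torques, N m; "eef_pos": TCP position; "ee_rot": TCP orientation; "force": force on the tool from outside, world axes, zero at the start; "wrist_torque": the same for the moment, N m; "grip_width": opening from 0.0 (shut) to 1.0 (fully open).
Only numpy, scipy, OpenCV 4.12 (cv2) and the standard library are available. Lean on these libraries where they do the work, as an engineer would, in place of code of your own. Each camera call takes 0.05 s, during which the arm holds its last target. There are 200 camera calls.

### The job

Pack the kit tray for the next slide run: set the small beaker upright in the round recess, the box of slides lying flat in the long recess, the timer standing in the short narrow recess and the roll of tape lying flat in the square recess, each down on the recess floor. Leave the bigger beaker and the flat blade dispenser where they are on the bench.

Things in the scene. Friction and masses are not known exactly. Their poses are not given: they have to be found in the camera images.
- small_beaker_centre (a point): The smaller of two plain plastic beakers: round, open, upright, 54 mm across the rim and 62 mm tall (about 48 mm across at the foot). Point: its centre, 31 mm above its foot; z up, any yaw. Weighs 35 to 60 g. Stands loose on the bench in front of the tray.
- slides_centre (a point): Green and white card box of glass slides lying flat: a solid block 35 mm wide (own x), 86 mm long (own y), 28 mm tall. Point: its centre, 14 mm above its underside. Weighs 100 to 170 g. Taller and wider than the blade dispenser. Stands loose on the bench in front of the tray.
- lab_timer_centre (a point): White lab timer with a display, standing upright: 28 mm thick (own x), 66 mm wide (own y), 58 mm tall. Point: its centre, 29 mm above its foot. Grasped across its thickness. Weighs 45 to 80 g. Stands loose on the bench in front of the tray.
- tape_centre (a point): Cream roll of writing tape lying flat, 61 mm across and 19 mm tall. Point: its centre, 9.5 mm above its underside; z up, any yaw. Grasped across its 61 mm from above. Weighs 40 to 65 g. Stands loose on the bench in front of the tray.
- round_recess (a point): Round recess, 67 mm across, for the small beaker. In one of four fixed white inserts, 108 x 92 mm, side by side (93.5 mm apart, any order) in one steel tray (118 x 384 mm, rim 16 mm up). Insert top 14 mm, recess floor 8 mm above the bench: 6 mm deep. Point: centre of the recess floor; own x along the insert's 108 mm side, roughly away from the robot; z up.
- long_recess (a point): Long rectangular recess, 98 mm (own x) by 47 mm (own y), for the slide box. In one of four fixed white inserts, 108 x 92 mm, side by side (93.5 mm apart, any order) in one steel tray (118 x 384 mm, rim 16 mm up). Insert top 14 mm, recess floor 8 mm above the bench: 6 mm deep. Point: centre of the recess floor; own x along the insert's 108 mm side, roughly away from the robot; z up.
- short_recess (a point): Short rectangular recess, 79 mm (own x) by 41 mm (own y), for the standing timer. In one of four fixed white inserts, 108 x 92 mm, side by side (93.5 mm apart, any order) in one steel tray (118 x 384 mm, rim 16 mm up). Insert top 14 mm, recess floor 8 mm above the bench: 6 mm deep. Point: centre of the recess floor; own x along the insert's 108 mm side, roughly away from the robot; z up.
- square_recess (a point): Square recess, 74 x 74 mm, for the tape roll. In one of four fixed white inserts, 108 x 92 mm, side by side (93.5 mm apart, any order) in one steel tray (118 x 384 mm, rim 16 mm up). Insert top 14 mm, recess floor 8 mm above the bench: 6 mm deep. Point: centre of the recess floor; own x along the insert's 108 mm side, roughly away from the robot; z up.
- big_beaker: The larger plastic beaker, a look-alike that stays on the bench: 65 mm across, 76 mm tall, open, upright. Origin: centre of its foot. It stands in the row with the things to be packed.
- dispenser: Grey blade dispenser with a blue slide, a look-alike of the slide box that stays on the bench: flat, 26 mm wide (own x), 95 mm long (own y), 15 mm tall. Origin: centre of its underside. It lies in the row with the things to be packed.
Things that resemble listed ones, but are neither listed nor needed, are in the scene too. What is shaped like the part that bears tape_centre but turquoise is not meant.

How it is judged:
By the outcome, as a careful person would: the job done as asked, in the order asked, and still so for the second after the job is handed in, with the robot touching nothing.
It also fails if it takes over 120 s, if anything falls off the work surface, if the arm or the gripper's body presses on something with over 40 N, if the wrist force passes 120 N, or if a joint passes its speed limit or range.

## Working session

There is one attempt and no reset: what is moved stays moved. The work goes in short steps, Python scripts to look and compute and a tool call to move; the robot and the scene stay as the last step left them, time stands still between calls to the robot, and variables do not carry over. Pictures are saved under pics/ and viewed, about 12 in all and at most 16, crops included, and the job is handed in when it is done.

Besides the shell and the picture viewer there is one more tool, called after ">>>" as name(argument=value, ...) on one line, values as JSON. play_rows: Moves the arm, as the interface text tells. Its arguments: {"type":"object","properties":{"deltas":{"type":"array","items":{"type":"array","items":{"type":"number"}}},"squeeze":{"type":"number"}},"required":["deltas"]}

```bash
mkdir -p pics; ls; python3 - <<'E'
from rig import sensors, capture, ctrl
import cv2,numpy as np
s=sensors.sense();print(s)
print(ctrl.tcp_to_grasp)
for n in ("top","side","wrist"):
    c=capture(n);cv2.imwrite(f"pics/{n}0.png",c["pixels"][...,::-1]);np.savez(f"{n}0.npz",**c)
    print(n,{k:v for k,v in c.items() if k not in("pixels","z_map")})
E
```

```text
pics
{'time_s': 0.0, 'joints': array([ 8.94609429e-01,  3.13500623e-01,  1.49846039e+00,  1.11488742e-05,
        1.33097342e+00, -2.23400400e-01]), 'dq': array([-0.00130669, -0.00115341,  0.00025527,  0.00052698,  0.00108269,
        0.00029015]), 'tau': array([ 3.52101870e-04, -4.12269652e+01, -2.59744066e+01, -1.17537979e-04,
        4.14039561e-03,  4.74903359e-06]), 'eef_pos': array([229.51686224, 471.88675467, 230.70039173]), 'ee_rot': array([-2.96564550e-04,  2.24465519e-01,  9.74481801e-01, -6.01806581e-04]), 'force': array([ 0.642394  , -0.04843723, -0.26820657]), 'wrist_torque': array([ 0.00068946, -0.03200612,  0.00094771]), 'grip_width': 0.9993840324853229}
-18.700000000000003
top {'fx': 406.4992075728325, 'fy': 406.4992075728325, 'cx': 284.4897795025084, 'cy': 209.89862666535353, 'k1': 0.013117216062592203, 'eye': array([ 264.65570749,  114.35862658, 1177.60364112]), 'rotation': array([ 0.06600408, -0.70328073,  0.70436107, -0.07010818])}
side {'fx': 422.8117495816888, 'fy': 422.8117495816888, 'cx': 287.05410554590145, 'cy': 210.93324822300968, 'k1': -0.030997383071695365, 'eye': array([ 170.79259117, 1092.93709374,  861.6288998 ]), 'rotation': array([ 0.06988687, -0.13752595,  0.88773576, -0.43373686])}
wrist {'fx': 328.90135856268137, 'fy': 328.90135856268137, 'cx': 277.678173035135, 'cy': 211.35783168010565, 'k1': -0.06288250848760947, 'tool_from_camera': array([[ 3.88568994e-04, -9.62911030e-01, -2.69818824e-01,
         6.80691214e+01],
       [ 9.99999290e-01,  6.78034295e-04, -9.79612834e-04,
        -1.97614042e+00],
       [ 1.12622642e-03, -2.69818252e-01,  9.62910610e-01,
        -1.43024517e+02],
       [ 0.00000000e+00,  0.00000000e+00,  0.00000000e+00,
         1.00000000e+00]])}
```

View pics/top0.png

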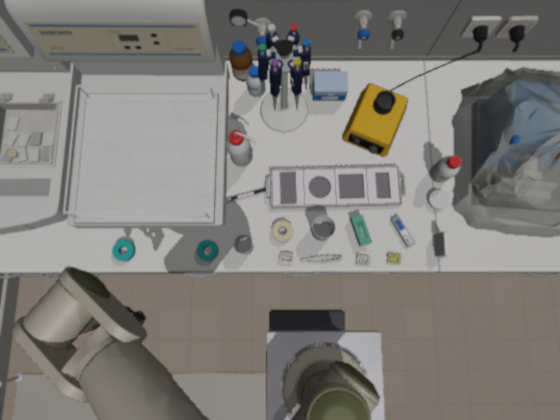

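View pics/side0.png

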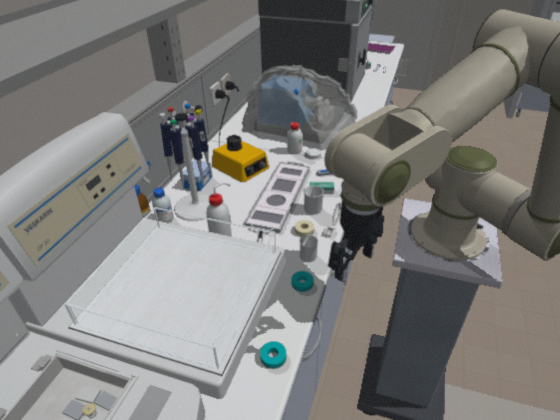

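Top view: the tray spans about (268–402, 165–208). In front of it stand small beaker(?) (244,244), cream tape (282,231), bigger beaker (322,228), green box (361,230), grey/blue dispenser (402,230) and a dark thing (440,243), perhaps the timer. I'll enlarge the row to check.

```bash
cat > h.py <<'E'
import numpy as np,cv2
from scipy.spatial.transform import Rotation as R
def rot(q): return R.from_quat(np.roll(q,-1)).as_matrix()
def rays(c,uv):
    uv=np.atleast_2d(np.asarray(uv,float))
    d=np.stack([(uv[:,0]-c["cx"])/c["fx"],(uv[:,1]-c["cy"])/c["fy"]],1);s=d.copy()
    for _ in range(8): s=d/(1+float(c["k1"])*(s**2).sum(1,keepdims=True))
    return np.c_[s,np.ones(len(s))]
def pose(c,st=None):
    if "eye" in c: return rot(c["rotation"]),c["eye"]
    T=c["tool_from_camera"];Rt=rot(st["ee_rot"])
    return Rt@T[:3,:3],Rt@T[:3,3]+st["eef_pos"]
def plane(c,uv,z,st=None):
    M,e=pose(c,st);d=rays(c,uv)@M.T
    return e+d*((z-e[2])/d[:,2])[:,None]
def cloud(c,st=None):
    h,w=c["z_map"].shape;u,v=np.meshgrid(np.arange(w),np.arange(h))
    M,e=pose(c,st);r=rays(c,np.c_[u.ravel(),v.ravel()])*c["z_map"].reshape(-1,1)
    return (r@M.T+e).reshape(h,w,3)
def look(n,out):
    from rig import sensors,capture
    st=sensors.sense();c=capture(n);cv2.imwrite(f"pics/{out}.png",c["pixels"][...,::-1]);np.savez(out+".npz",**c)
    return c,st
E
python3 - <<'E'
from h import *
c=dict(np.load("top0.npz"));P=cloud(c)
im=c["pixels"][150:275,225:460,::-1];cv2.imwrite("pics/crop1.png",cv2.resize(im,None,fx=3.4,fy=3.4,interpolation=cv2.INTER_CUBIC))
for n,uv in dict(small=(244,244),tape=(282,231),big=(322,228),green=(361,230),disp=(402,230),dark=(440,243),tl=(268,165),tr=(402,165)).items():
    print(n,plane(c,uv,20)[0].round(),"maxz near",np.percentile(P[uv[1]-8:uv[1]+9,uv[0]-8:uv[0]+9,2],[5,50,95]).round())
E
```

```text
small [392. 223.  20.] maxz near [-1.  4. 63.]
tape [429. 115.  20.] maxz near [-1. 18. 22.]
big [437.  -0.  20.] maxz near [-1.  3. 72.]
green [ 432. -113.   20.] maxz near [-0. 28. 33.]
disp [ 431. -230.   20.] maxz near [-3. 11. 17.]
dark [ 394. -337.   20.] maxz near [-0. 35. 60.]
tl [626. 156.  20.] maxz near [-3.  1. 15.]
tr [ 626. -242.   20.] maxz near [-3.  1. 17.]
```

View pics/crop1.png

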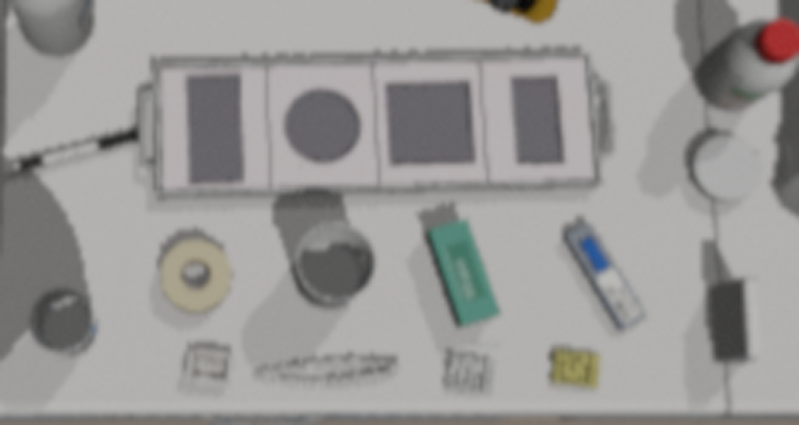

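Crop identification:
- **Small beaker:** of the two beakers, (244,244) is small, 63 mm tall. The one at (322,228) is the big look-alike.
- **Slide box:** green block at (361,230), 28 mm tall. The grey/blue one at (402,230) is the 15 mm dispenser.
- **Tape:** cream roll at (282,231). The turquoise rings are decoys.
- **Timer:** dark-topped upright block at (440,243), 60 mm tall.
- **Recesses, left to right:** long, round, square, short.

Next I measure them.

```bash
python3 - <<'E'
from h import *
c=dict(np.load("top0.npz"));P=cloud(c);hsv=cv2.cvtColor(c["pixels"],cv2.COLOR_RGB2HSV)
def top(n,box,lo,hi,z,mask=None):
    x0,y0,x1,y1=box;m=np.zeros(P.shape[:2],bool);m[y0:y1,x0:x1]=True
    m&=(P[...,2]>lo)&(P[...,2]<hi)
    if mask is not None: m&=mask
    v,u=np.nonzero(m);q=plane(c,np.c_[u,v],z)[:,:2].astype(np.float32)
    r=cv2.minAreaRect(q);print(n,len(q),"mean",q.mean(0).round(1),"rect",np.round(r[0],1),np.round(r[1],1),round(r[2],1),"medz",np.median(P[m][:,2]).round(1)); 
    if n in("small","big"): print("  circ",cv2.minEnclosingCircle(q))
top("small",(230,225,262,262),50,75,62)
top("big",(305,205,345,250),60,85,76)
top("tape",(265,210,302,250),12,30,19)
g=(hsv[...,0]>60)&(hsv[...,0]<95)&(hsv[...,1]>80)
top("slides",(345,205,380,250),20,40,28,)
top("disp",(385,205,420,255),8,25,15)
top("timer",(425,220,455,265),48,70,58)
# recesses
dark=(hsv[...,2]<140).astype(np.uint8);dark[:168]=0;dark[207:]=0;dark[:,:276]=0;dark[:,396:]=0
k,l,s,_=cv2.connectedComponentsWithStats(dark,connectivity=4)
for i in range(1,k):
    if s[i,4]<100: continue
    v,u=np.nonzero(l==i);q=plane(c,np.c_[u,v],8)[:,:2].astype(np.float32);r=cv2.minAreaRect(q)
    print("recess",s[i],"mean",q.mean(0).round(1),np.round(r[0],1),np.round(r[1],1),round(r[2],1),np.median(P[l==i][:,2]).round(1))
E
```

```text
small 78 mean [391.4 226. ] rect [389.2 222.6] [51.1 52.1] 45.5 medz 61.0
  circ ((389.1878967285156, 222.88328552246094), 26.884742736816406)
big 113 mean [438.2  -1.6] rect [434.8   0.8] [63.3 61. ] 89.9 medz 74.1
  circ ((434.05316162109375, 0.9249359965324402), 32.574825286865234)
tape 289 mean [431.7 114.5] rect [432.1 114.6] [57.6 58. ] 89.9 medz 19.0
slides 376 mean [ 432.6 -110.7] rect [ 432.5 -110.4] [85.7 36.7] 16.4 medz 29.3
disp 291 mean [ 430.9 -232.7] rect [ 425.5 -232.8] [ 66.  128.6] 87.0 medz 12.8
timer 142 mean [ 390.5 -335.3] rect [ 389.9 -334.5] [17.1 66.5] 89.0 medz 57.7
recess [280 172  17  32 511] mean [560.9  97.5] [560.9  96.8] [94.6 47.2] 0.0 8.7
recess [375 172  16  26 347] mean [ 568.2 -184.5] [ 569.2 -184.4] [76.9 40.7] 2.1 9.0
recess [338 174  27  25 600] mean [566.3 -90.4] [566.1 -90.4] [73.5 74.3] 1.5 8.7
recess [309 176  22  22 383] mean [563.5   3.5] [563.7   3.3] [62.4 64.3] 89.2 8.9
recess [282 203 114   4 196] mean [507.3 -68.5] [506.7 -51.8] [  6.2 332.7] 1.4 11.4
```

Everything matches the given sizes: beaker (389,223), slides (432.5,-110.5, long axis at about 16°), timer (390,-335), tape (432,114.5), and the tray turned about 1.6°. Next I go above the small beaker with the jaws along y.

>>> play_rows(deltas=[[0.5,-0.78,-0.1,0,0,0.54,1],[0.5,-0.78,-0.1,0,0,0.54,1],[0.5,-0.78,-0.1,0,0,0.54,1],[0.5,-0.78,-0.1,0,0,0.54,1],[0.5,-0.78,-0.1,0,0,0.54,1],[0.5,-0.78,-0.1,0,0,0.54,1],[0.5,-0.78,-0.1,0,0,0.54,1],[0.5,-0.78,-0.1,0,0,0.54,1]], squeeze=30)

```text
time_s: 0.82
eef_pos: [390.2, 220.8, 199.1]
ee_rot: [0.0, -0.001, 1.0, 0.0]
force: [0.4, -0.2, 0.1]
grip_width: 1.001
```

>>> play_rows(deltas=[[0,0,0,0,0,0,1],[0,0,0,0,0,0,1]])

```text
time_s: 0.98
eef_pos: [390.2, 221.2, 199.0]
ee_rot: [-0.0, 0.002, 1.0, -0.0]
force: [-0.3, -0.8, 0.5]
grip_width: 1.0
```

```bash
python3 - <<'E'
from h import *
c,st=look("wrist","w1");print(st["eef_pos"],R.from_matrix(rot(st["ee_rot"])).as_matrix().round(3).tolist())
P=cloud(c,st);M,e=pose(c,st)
def top(n,x,y,r,lo,hi,z):
    m=(np.hypot(P[...,0]-x,P[...,1]-y)<r)&(P[...,2]>lo)&(P[...,2]<hi);v,u=np.nonzero(m)
    if len(u)<20: return print(n,"none")
    q=plane(c,np.c_[u,v],z,st)[:,:2].astype(np.float32);print(n,len(q),cv2.minEnclosingCircle(q),cv2.minAreaRect(q),u.mean(),v.mean())
top("small",389,223,45,54,70,62);top("tape",432,114,45,12,26,19)
E
```

```text
[390.24869002 221.22571506 198.97623534] [[-1.0, 0.004, -0.001], [0.004, 1.0, -0.0], [0.001, -0.0, -1.0]]
small 827 ((387.74591064453125, 221.24057006835938), 27.00350570678711) ((387.55291748046875, 221.47808837890625), (53.49883270263672, 52.96927261352539), 89.80288696289062) 280.360338573156 201.49334945586457
tape 2257 ((429.056884765625, 113.04676818847656), 31.96469497680664) ((429.8360595703125, 113.22137451171875), (60.182777404785156, 62.09168243408203), 86.30367279052734) 176.35489587948604 227.76428887904297
```

View pics/w1.png

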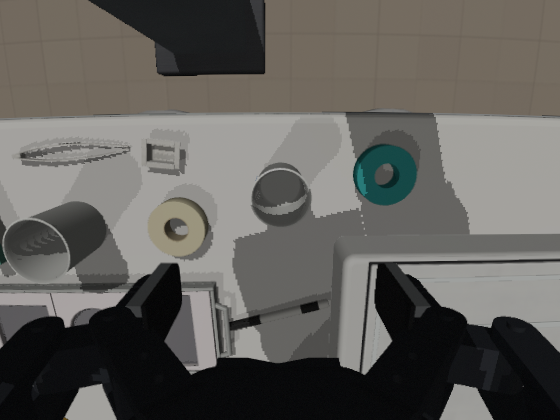

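The wrist view confirms the small beaker at (280,200): rim radius 27 mm, centre (388,221.5). Turquoise ring at (385,174) and cream tape at (178,227). I'll check clearance to the white tray, then descend.

```bash
python3 - <<'E'
from h import *
c=dict(np.load("top0.npz"));P=cloud(c)
m=(abs(P[...,0]-388)<75)&(abs(P[...,1]-280)<60)&(P[...,2]>25)&(P[...,2]<180)
q=P[m];print(q[np.argsort(q[:,0])][::max(1,len(q)//25)].round())
E
```

```text
[[362. 222.  61.]
 [376. 244.  61.]
 [393. 250.  62.]
 [403. 244.  65.]
 [411. 232.  46.]
 [415. 223.  58.]
 [439. 311.  30.]
 [439. 308.  47.]
 [440. 325.  46.]
 [441. 284.  39.]
 [442. 294.  69.]
 [444. 301.  73.]
 [444. 291.  70.]
 [447. 332.  73.]
 [447. 280.  51.]
 [449. 334.  74.]
 [451. 326.  77.]
 [452. 285.  72.]
 [455. 279.  59.]
 [457. 326.  79.]
 [458. 337.  74.]
 [458. 300.  70.]
 [460. 318.  77.]
 [461. 302.  73.]
 [462. 326.  79.]
 [463. 307.  76.]]
```

>>> play_rows(deltas=[[-0.05,0,-0.6,0,0,0,1],[0,0,-0.6,0,0,0,1],[0,0,-0.6,0,0,0,1],[0,0,-0.6,0,0,0,1]])

```text
time_s: 1.37
eef_pos: [386.9, 223.7, 102.5]
ee_rot: [0.0, -0.001, 1.0, 0.0]
force: [0.4, 0.2, -0.3]
grip_width: 1.001
```

>>> play_rows(deltas=[[0,0,-0.6,0,0,0,1],[0,0,-0.6,0,0,0,1],[0,0,-0.6,0,0,0,1],[0,0,-0.2,0,0,0,1],[0,0,0,0,0,0,1],[0,0,0,0,0,0,1]])

```text
time_s: 1.87
eef_pos: [387.7, 223.2, 24.0]
ee_rot: [0.0, -0.0, 1.0, 0.0]
force: [0.5, -0.1, 0.3]
grip_width: 1.0
```

>>> play_rows(deltas=[[0,0,0,0,0,0,-1],[0,0,0,0,0,0,-1],[0,0,0,0,0,0,-1],[0,0,0,0,0,0,-1],[0,0,0,0,0,0,-1],[0,0,0,0,0,0,-1],[0,0,0,0,0,0,-1],[0,0,0,0,0,0,-1]], squeeze=25)

```text
time_s: 2.53
eef_pos: [388.5, 222.8, 24.4]
ee_rot: [0.001, 0.0, 1.0, 0.0]
force: [-0.2, 1.1, 6.9]
grip_width: 0.613
```

>>> play_rows(deltas=[[0,0,0.5,0,0,0,-1],[0,0,0.8,0,0,0,-1],[0,0,0.9,0,0,0,-1],[0,0,0.9,0,0,0,-1],[0,0,0,0,0,0,-1]])

```text
time_s: 2.95
eef_pos: [390.4, 223.3, 153.7]
ee_rot: [0.006, 0.0, 1.0, 0.002]
force: [-0.3, 0.6, 0.8]
grip_width: 0.619
```

>>> play_rows(deltas=[[0.54,-0.68,0,0,0,0,-1],[0.54,-0.68,0,0,0,0,-1],[0.54,-0.68,0,0,0,0,-1],[0.54,-0.68,0,0,0,0,-1],[0.54,-0.68,0,0,0,0,-1],[0.54,-0.68,0,0,0,0,-1],[0.54,-0.68,0,0,0,0,-1],[0.54,-0.68,0,0,0,0,-1]])

```text
time_s: 3.62
eef_pos: [561.2, 3.3, 147.3]
ee_rot: [0.0, 0.0, 1.0, 0.0]
force: [-0.1, 0.4, -0.5]
grip_width: 0.615
```

>>> play_rows(deltas=[[0,0,0,0,0,0,-1],[0,0,0,0,0,0,-1],[0,0,0,0,0,0,-1]])

```text
time_s: 3.87
eef_pos: [560.0, 5.2, 147.0]
ee_rot: [-0.0, 0.0, 1.0, 0.0]
force: [-0.2, -0.0, -0.6]
grip_width: 0.615
```

```bash
python3 - <<'E'
from h import *
c,st=look("wrist","w2");print(st["eef_pos"],st["grip_width"],st["force"])
E
```

```text
[559.99722109   5.2446339  147.02557532] 0.6148619105992832 [-0.248976   -0.02851124 -0.55790735]
```

View pics/w2.png

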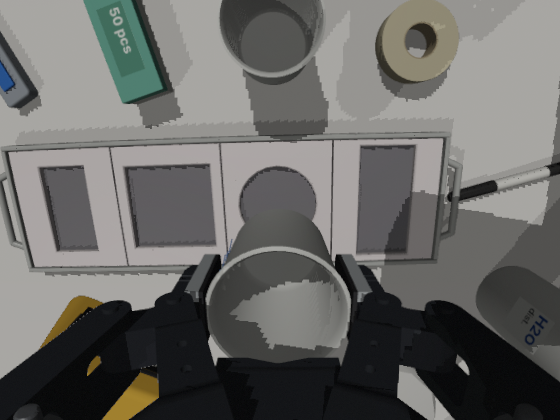

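The beaker is held upright and all four recesses are visible: short (68,208), square (172,205), round (278,195, partly hidden), long (386,198). I'll measure them from here.

```bash
python3 - <<'E'
from h import *
from rig import sensors
st=sensors.sense();c=dict(np.load("w2.npz"));P=cloud(c,st)
g=cv2.cvtColor(c["pixels"],cv2.COLOR_RGB2GRAY)
for n,(x0,y0,x1,y1) in dict(short=(35,155,104,258),square=(121,155,219,255),long=(350,138,422,262)).items():
    m=np.zeros_like(g);m[y0:y1,x0:x1]=(g[y0:y1,x0:x1]<135)
    k,l,s,_=cv2.connectedComponentsWithStats(m,connectivity=4);i=1+np.argmax(s[1:,4]);v,u=np.nonzero(l==i)
    q=plane(c,np.c_[u,v],8,st)[:,:2].astype(np.float32);r=cv2.minAreaRect(q);print(n,s[i],q.mean(0).round(1),np.round(r[0],1),np.round(r[1],1),round(r[2],2),np.median(P[l==i][:,2]).round(1))
# round: top arc
m=np.zeros_like(g);m[160:208,235:325]=g[160:208,235:325]<135
pts=[(u,np.nonzero(m[:,u])[0].min()) for u in range(248,310) if m[:,u].any()]
q=plane(c,pts,8,st)[:,:2];A=np.c_[2*q,np.ones(len(q))];s=np.linalg.lstsq(A,(q**2).sum(1),rcond=None)[0];print("round",s[:2],np.sqrt(s[2]+s[0]**2+s[1]**2))
E
```

```text
short [  38  165   61   87 3806] [ 566.8 -187.9] [ 568.3 -188.1] [81.2 43.6] 1.61 9.2
square [ 123  163   93   85 6981] [564.4 -92.3] [565.7 -92.6] [76.4 76.9] 1.52 9.1
long [ 350  144   72  118 7045] [563.9 102.5] [564. 105.] [ 68.1 108.2] 89.65 9.1
round [563.61870883   3.31739769] 34.44858574903601
```

>>> play_rows(deltas=[[0.08,-0.06,-0.6,0,0,0,-1],[0,0,-0.6,0,0,0,-1],[0,0,-0.6,0,0,0,-1],[0,0,-0.5,0,0,0,-1],[0,0,-0.3,0,0,0,-1],[0,0,-0.1,0,0,0,-1],[0,0,0,0,0,0,-1],[0,0,0,0,0,0,-1]])

```text
time_s: 4.58
eef_pos: [564.2, 2.7, 40.4]
ee_rot: [0.001, -0.0, 1.0, -0.0]
force: [-0.4, -0.2, 0.4]
grip_width: 0.614
```

>>> play_rows(deltas=[[0,0,-0.1,0,0,0,-1],[0,0,-0.05,0,0,0,-1],[0,0,0,0,0,0,-1],[0,0,0,0,0,0,-1]])

```text
time_s: 4.92
eef_pos: [563.8, 2.5, 33.5]
ee_rot: [0.0, 0.0, 1.0, -0.0]
force: [-0.0, 0.3, -0.1]
grip_width: 0.614
```

>>> play_rows(deltas=[[0,0,-0.04,0,0,0,-1],[0,0,0,0,0,0,-1],[0,0,0,0,0,0,-1]])

```text
time_s: 5.17
eef_pos: [564.2, 2.5, 32.5]
ee_rot: [0.001, 0.0, 1.0, -0.0]
force: [-0.3, 0.9, 5.9]
grip_width: 0.618
```

Contact on the floor (5.9 N). I'll open gently and rise.

>>> play_rows(deltas=[[0,0,0,0,0,0,0.3],[0,0,0,0,0,0,0.5],[0,0,0,0,0,0,0.7],[0,0,0,0,0,0,0.7],[0,0,0.5,0,0,0,0.7],[0,0,0.9,0,0,0,0.7],[0,0,0.9,0,0,0,0.7],[0,0,0.9,0,0,0,0.7]])

```text
time_s: 5.83
eef_pos: [563.3, 2.6, 161.1]
ee_rot: [-0.0, 0.0, 1.0, 0.0]
force: [0.1, -0.9, 0.6]
grip_width: 0.851
```

>>> play_rows(deltas=[[-0.55,-0.48,0.1,0,0,0.46,1],[-0.55,-0.48,0.1,0,0,0.46,1],[-0.55,-0.48,0.1,0,0,0.46,1],[-0.55,-0.48,0.1,0,0,0.46,1],[-0.55,-0.48,0.1,0,0,0.46,1],[-0.55,-0.48,0.1,0,0,0.46,1],[0,0,0,0,0,0,1],[0,0,0,0,0,0,1]])

```text
time_s: 6.5
eef_pos: [431.4, -113.3, 184.1]
ee_rot: [0.0, -0.142, 0.99, -0.0]
force: [0.4, -0.8, 0.0]
grip_width: 0.999
```

```bash
python3 - <<'E'
from h import *
c,st=look("wrist","w3");Rt=rot(st["ee_rot"]);print(st["eef_pos"],"jaw",np.degrees(np.arctan2(Rt[1,1],Rt[0,1])))
P=cloud(c,st)
m=(np.hypot(P[...,0]-432,P[...,1]+110)<60)&(P[...,2]>22)&(P[...,2]<36);v,u=np.nonzero(m)
q=plane(c,np.c_[u,v],28,st)[:,:2].astype(np.float32);print(len(q),q.mean(0),cv2.minAreaRect(q),u.mean(),v.mean())
E
```

```text
[ 431.37633783 -113.34842694  184.06196127] jaw 106.38444214075042
3345 [ 429.962   -113.58367] ((431.3951416015625, -113.46119689941406), (86.58345031738281, 34.292259216308594), 17.340843200683594) 279.94469357249625 194.64693572496262
```

View pics/w3.png

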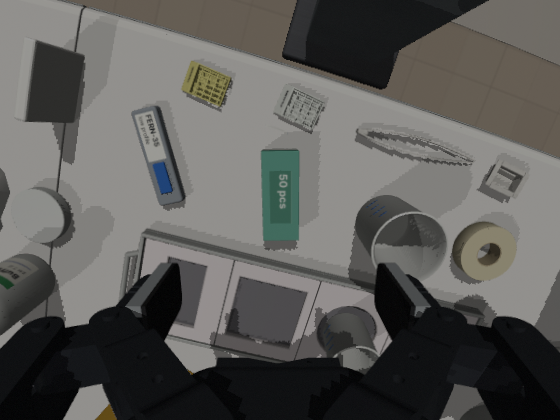

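The green "50 pcs" box at (280,195) is aligned with the jaws. It measures 86.6×34.3 mm, centre (431,-113.5), directly below the TCP. Descending.

>>> play_rows(deltas=[[0,0,-0.9,0,0,0,1],[0,0,-0.9,0,0,0,1],[0,0,-0.9,0,0,0,0.8],[0,0,-0.9,0,0,0,0.6],[0,0,-0.6,0,0,0,0.5],[0,0,-0.2,0,0,0,0.4],[0,0,0,0,0,0,0.4],[0,0,0,0,0,0,0.4]])

```text
time_s: 7.22
eef_pos: [432.5, -112.6, 8.3]
ee_rot: [0.0, -0.144, 0.99, -0.0]
force: [-0.7, -0.3, 1.5]
grip_width: 0.702
```

>>> play_rows(deltas=[[0,0,0,0,0,0,-1],[0,0,0,0,0,0,-1],[0,0,0,0,0,0,-1],[0,0,0,0,0,0,-1],[0,0,0,0,0,0,-1],[0,0,0,0,0,0,-1]], squeeze=45)

```text
time_s: 7.72
eef_pos: [432.6, -113.1, 9.2]
ee_rot: [0.001, -0.144, 0.99, -0.001]
force: [0.3, 1.1, 6.7]
grip_width: 0.388
```

>>> play_rows(deltas=[[0,0,0.4,0,0,0,-1],[0,0,0.8,0,0,0,-1],[0,0,0.9,0,0,0,-1],[0,0,0.9,0,0,0,-1],[0,0,0,0,0,0,-1]])

```text
time_s: 8.13
eef_pos: [434.5, -114.1, 134.4]
ee_rot: [0.005, -0.144, 0.99, -0.004]
force: [1.1, -0.6, 0.3]
grip_width: 0.389
```

>>> play_rows(deltas=[[0.4,0.65,0,0,0,-0.31,-1],[0.4,0.65,0,0,0,-0.31,-1],[0.4,0.65,0,0,0,-0.31,-1],[0.4,0.65,0,0,0,-0.31,-1],[0.4,0.65,0,0,0,-0.31,-1],[0.4,0.65,0,0,0,-0.31,-1],[0.4,0.65,0,0,0,-0.31,-1],[0.4,0.65,0,0,0,-0.31,-1]])

```text
time_s: 8.8
eef_pos: [560.2, 96.8, 128.0]
ee_rot: [0.0, -0.014, 1.0, -0.0]
force: [-0.2, -0.9, -1.2]
grip_width: 0.387
```

>>> play_rows(deltas=[[0,0,0,0,0,0,-1],[0,0,0,0,0,0,-1],[0,0,0,0,0,0,-1]])

```text
time_s: 9.05
eef_pos: [559.3, 95.0, 127.7]
ee_rot: [-0.0, -0.015, 1.0, -0.0]
force: [0.5, 0.0, -0.8]
grip_width: 0.387
```

```bash
python3 - <<'E'
from h import *
c,st=look("wrist","w4");Rt=rot(st["ee_rot"]);print(st["eef_pos"],"jaw",np.degrees(np.arctan2(Rt[1,1],Rt[0,1])),st["grip_width"])
P=cloud(c,st)
m=(np.hypot(P[...,0]-560,P[...,1]-96)<60)&(P[...,2]>125)&(P[...,2]<165);v,u=np.nonzero(m)
for n,k in (("held",m),):
    q=P[k][:,:2].astype(np.float32);print(n,len(q),np.median(P[k][:,2]),cv2.minAreaRect(q),u.mean(),v.mean())
E
```

```text
[559.34195319  94.97440429 127.7181967 ] jaw 91.68089033646771 0.3873525985685739
held 17040 147.7239136128909 ((554.4558715820312, 93.81489562988281), (83.93931579589844, 57.67608642578125), 18.77658462524414) 277.65786384976525 268.93973004694834
```

View pics/w4.png

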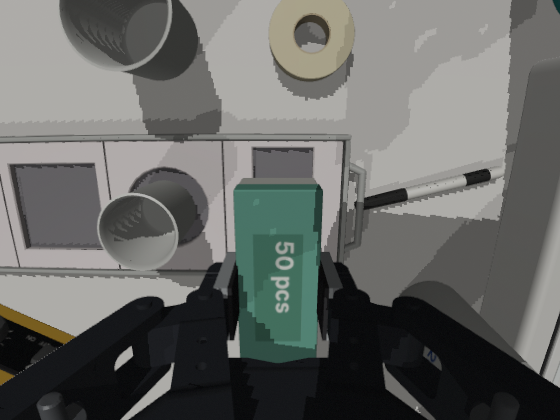

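The box is level and square to the recess. The visible near end of the recess runs (253,149)–(313,149). I'll compare it with the box's near top edge, (237,187)–(321,187).

```bash
python3 - <<'E'
from h import *
from rig import sensors
st=sensors.sense();c=dict(np.load("w4.npz"));P=cloud(c,st)
print("recess near corners",plane(c,[(253,149),(313,149)],14,st).round(1))
print("box top z",P[230:330:30,278,2].round(1));zt=np.median(P[220:330,260:300,2]);print(zt,plane(c,[(237,187),(321,187),(239,330),(317,330)],zt,st).round(1))
E
```

```text
recess near corners [[512.7  72.1  14. ]
 [511.4 118.4  14. ]]
box top z [146.7 148.4 148.1 147.9]
148.12726640081036 [[515.5  75.9 148.1]
 [514.6 107.8 148.1]
 [578.8  76.3 148.1]
 [577.8 110.3 148.1]]
```

>>> play_rows(deltas=[[0.05,0.05,-0.6,0,0,0,-1],[0,0,-0.6,0,0,0,-1],[0,0,-0.6,0,0,0,-1],[0,0,-0.5,0,0,0,-1],[0,0,-0.2,0,0,0,-1],[0,0,-0.1,0,0,0,-1],[0,0,0,0,0,0,-1],[0,0,0,0,0,0,-1]])

```text
time_s: 9.77
eef_pos: [562.3, 97.0, 24.9]
ee_rot: [0.001, -0.014, 1.0, -0.0]
force: [-0.2, 0.3, -0.6]
grip_width: 0.387
```

>>> play_rows(deltas=[[0,0,-0.07,0,0,0,-1],[0,0,0,0,0,0,-1],[0,0,0,0,0,0,-1]])

```text
time_s: 10.02
eef_pos: [561.9, 97.3, 21.4]
ee_rot: [0.0, -0.014, 1.0, -0.0]
force: [0.0, 0.5, -1.2]
grip_width: 0.387
```

>>> play_rows(deltas=[[0,0,-0.07,0,0,0,-1],[0,0,0,0,0,0,-1],[0,0,0,0,0,0,-1]])

```text
time_s: 10.27
eef_pos: [561.6, 97.3, 18.0]
ee_rot: [-0.0, -0.014, 1.0, 0.0]
force: [0.8, 0.2, -1.1]
grip_width: 0.386
```

>>> play_rows(deltas=[[0,0,-0.03,0,0,0,-1],[0,0,0,0,0,0,-1],[0,0,0,0,0,0,-1]])

```text
time_s: 10.52
eef_pos: [561.9, 97.3, 17.3]
ee_rot: [0.0, -0.015, 1.0, -0.0]
force: [-1.9, -0.3, 3.2]
grip_width: 0.391
```

>>> play_rows(deltas=[[0,0,0,0,0,0,0],[0,0,0,0,0,0,0.3],[0,0,0,0,0,0,0.3],[0,0,0,0,0,0,0.3],[0,0,0.5,0,0,0,0.3],[0,0,0.9,0,0,0,0.3],[0,0,0.9,0,0,0,0.3],[0,0,0.9,0,0,0,0.3]])

```text
time_s: 11.18
eef_pos: [561.4, 97.3, 146.3]
ee_rot: [-0.0, -0.014, 1.0, 0.0]
force: [-0.1, 0.6, 1.0]
grip_width: 0.652
```

>>> play_rows(deltas=[[-0.36,-0.9,0.1,0,0,0,0.3],[-0.36,-0.9,0.1,0,0,0,0.3],[-0.36,-0.9,0.1,0,0,0,0.3],[-0.36,-0.9,0.1,0,0,0,0.3],[-0.36,-0.9,0.1,0,0,0,0.3],[-0.36,-0.9,0.1,0,0,0,0.3]])

```text
time_s: 11.68
eef_pos: [474.3, -120.2, 169.2]
ee_rot: [0.0, -0.015, 1.0, -0.0]
force: [0.7, -0.6, 0.4]
grip_width: 0.645
```

>>> play_rows(deltas=[[-0.36,-0.9,0.1,0,0,0,0.3],[-0.36,-0.9,0.1,0,0,0,0.3],[-0.36,-0.9,0.1,0,0,0,0.3],[-0.36,-0.9,0.1,0,0,0,0.3],[-0.36,-0.9,0.1,0,0,0,0.3],[-0.36,-0.9,0.1,0,0,0,0.3],[0,0,0,0,0,0,0.3],[0,0,0,0,0,0,0.3]])

```text
time_s: 12.35
eef_pos: [388.1, -336.0, 192.8]
ee_rot: [0.0, -0.013, 1.0, 0.0]
force: [0.2, 0.8, -0.3]
grip_width: 0.649
```

```bash
python3 - <<'E'
from h import *
c,st=look("wrist","w5");Rt=rot(st["ee_rot"]);print(st["eef_pos"],"jaw",np.degrees(np.arctan2(Rt[1,1],Rt[0,1])),st["joints"])
P=cloud(c,st)
m=(np.hypot(P[...,0]-390,P[...,1]+335)<60)&(P[...,2]>52)&(P[...,2]<66);v,u=np.nonzero(m)
q=plane(c,np.c_[u,v],58,st)[:,:2].astype(np.float32);print(len(q),q.mean(0),cv2.minAreaRect(q),u.mean(),v.mean())
E
```

```text
[ 388.10472938 -336.02931113  192.77132116] jaw 91.47746610135518 [-9.42179014e-01  3.20954546e-01  1.59091347e+00  8.66991745e-05
  1.22975500e+00 -2.53879099e+00]
1103 [ 387.9618  -340.70834] ((388.9731140136719, -340.786376953125), (13.313666343688965, 65.96389770507812), 88.86061096191406) 274.7579329102448 201.07978241160473
```

View pics/w5.png

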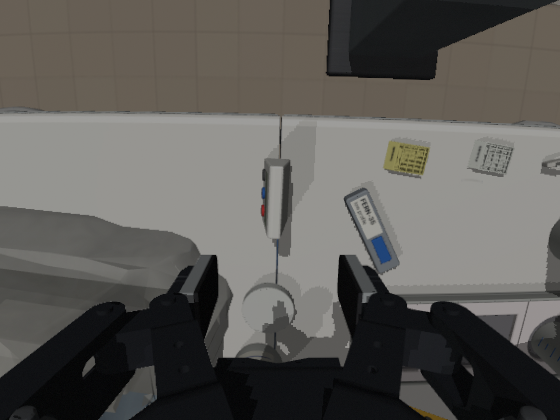

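The timer at (275,200) looks wedge-shaped: narrow top, buttons on the left. I'll read its cross-section before gripping.

```bash
python3 - <<'E'
from h import *
from rig import sensors
st=sensors.sense();c=dict(np.load("w5.npz"));P=cloud(c,st);t=dict(np.load("top0.npz"));T=cloud(t)
for r in (190,205,220): print(r,[(u,*P[r,u,1:].round().astype(int)) for u in range(256,300,2)])
for r in (238,244): print(r,[(u,*T[r,u,1:].round().astype(int)) for u in range(428,452)])
cv2.imwrite("pics/crop5.png",cv2.resize(c["pixels"][140:260,220:340,::-1],None,fx=5,fy=5,interpolation=cv2.INTER_CUBIC))
E
```

```text
190 [(256, np.int64(-359), np.int64(0)), (258, np.int64(-357), np.int64(-1)), (260, np.int64(-355), np.int64(2)), (262, np.int64(-352), np.int64(21)), (264, np.int64(-350), np.int64(21)), (266, np.int64(-348), np.int64(43)), (268, np.int64(-345), np.int64(55)), (270, np.int64(-344), np.int64(57)), (272, np.int64(-342), np.int64(58)), (274, np.int64(-340), np.int64(58)), (276, np.int64(-339), np.int64(58)), (278, np.int64(-337), np.int64(59)), (280, np.int64(-335), np.int64(58)), (282, np.int64(-333), np.int64(55)), (284, np.int64(-331), np.int64(44)), (286, np.int64(-329), np.int64(26)), (288, np.int64(-326), np.int64(5)), (290, np.int64(-324), np.int64(1)), (292, np.int64(-322), np.int64(0)), (294, np.int64(-320), np.int64(0)), (296, np.int64(-318), np.int64(0)), (298, np.int64(-316), np.int64(0))]
205 [(256, np.int64(-359), np.int64(0)), (258, np.int64(-357), np.int64(0)), (260, np.int64(-355), np.int64(0)), (262, np.int64(-352), np.int64(19)), (264, np.int64(-350), np.int64(24)), (266, np.int64(-347), np.int64(48)), (268, np.int64(-345), np.int64(55)), (270, np.int64(-343), np.int
[... 2401 characters left out ...]
, (433, np.int64(-325), np.int64(-2)), (434, np.int64(-325), np.int64(4)), (435, np.int64(-325), np.int64(12)), (436, np.int64(-326), np.int64(18)), (437, np.int64(-327), np.int64(22)), (438, np.int64(-329), np.int64(26)), (439, np.int64(-329), np.int64(33)), (440, np.int64(-329), np.int64(40)), (441, np.int64(-329), np.int64(47)), (442, np.int64(-332), np.int64(47)), (443, np.int64(-331), np.int64(56)), (444, np.int64(-334), np.int64(56)), (445, np.int64(-335), np.int64(60)), (446, np.int64(-338), np.int64(59)), (447, np.int64(-342), np.int64(57)), (448, np.int64(-367), np.int64(2)), (449, np.int64(-372), np.int64(-3)), (450, np.int64(-372), np.int64(2)), (451, np.int64(-376), np.int64(1))]
```

View pics/crop5.png

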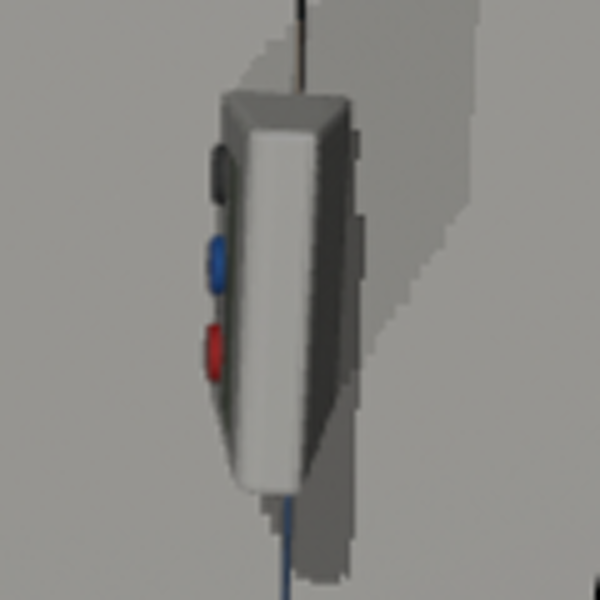

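The timer has slightly drafted sides. Base y runs -352 to -325 (28 mm), centre about (389,-339), long axis at -1°. I'll turn -2.6° and grip low.

>>> play_rows(deltas=[[0.02,-0.07,-0.7,0,0,-0.43,0.3],[0,0,-0.8,0,0,0,0.3],[0,0,-0.8,0,0,0,0.3],[0,0,-0.8,0,0,0,0.3],[0,0,-0.7,0,0,0,0.3],[0,0,-0.5,0,0,0,0.3],[0,0,-0.27,0,0,0,0.3],[0,0,0,0,0,0,0.3]])

```text
time_s: 13.07
eef_pos: [389.5, -335.6, 8.4]
ee_rot: [-0.001, 0.007, 1.0, 0.002]
force: [0.7, 0.0, 0.4]
grip_width: 0.65
```

>>> play_rows(deltas=[[0,0,0,0,0,0,-1],[0,0,0,0,0,0,-1],[0,0,0,0,0,0,-1],[0,0,0,0,0,0,-1],[0,0,0,0,0,0,-1],[0,0,0,0,0,0,-1]], squeeze=30)

```text
time_s: 13.57
eef_pos: [390.4, -338.0, 11.6]
ee_rot: [0.001, 0.008, 1.0, -0.001]
force: [-0.1, 3.0, 6.6]
grip_width: 0.255
```

>>> play_rows(deltas=[[0,0,0.3,0,0,0,-1],[0,0,0.6,0,0,0,-1],[0,0,0.9,0,0,0,-1],[0,0,0.9,0,0,0,-1],[0,0,0,0,0,0,-1]])

```text
time_s: 13.98
eef_pos: [391.7, -340.0, 125.2]
ee_rot: [0.004, 0.008, 1.0, -0.005]
force: [0.3, -0.2, 0.5]
grip_width: 0.258
```

```bash
python3 - <<'E'
from h import *
c,st=look("wrist","w6");Rt=rot(st["ee_rot"]);print(st["eef_pos"],"jaw",np.degrees(np.arctan2(Rt[1,1],Rt[0,1])))
c2,_=look("side","s6")
im=np.vstack([c["pixels"][140:420],]);a=cv2.resize(c2["pixels"][120:300,240:440],None,fx=1.55,fy=1.55)
h=max(im.shape[0],a.shape[0]);o=np.zeros((h,im.shape[1]+a.shape[1],3),np.uint8);o[:im.shape[0],:560]=im;o[:a.shape[0],560:]=a
o=cv2.resize(o,(800,int(h*800/o.shape[1])));cv2.imwrite("pics/m6.png",o[...,::-1])
E
```

```text
[ 391.65758489 -339.96294804  125.15926515] jaw 89.0875174281858
```

View pics/m6.png

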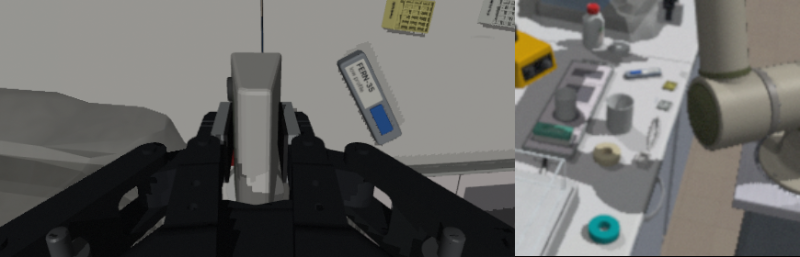

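>>> play_rows(deltas=[[0.63,0.55,0,0,0,0.06,-1],[0.63,0.55,0,0,0,0.06,-1],[0.63,0.55,0,0,0,0.06,-1],[0.63,0.55,0,0,0,0.06,-1],[0.63,0.55,0,0,0,0.06,-1],[0.63,0.55,0,0,0,0.06,-1],[0.63,0.55,0,0,0,0.06,-1],[0,0,0,0,0,0,-1]])

```text
time_s: 14.75
eef_pos: [568.5, -179.3, 116.4]
ee_rot: [-0.0, -0.016, 1.0, 0.001]
force: [0.0, 1.1, -1.3]
grip_width: 0.256
```

>>> play_rows(deltas=[[0,0,0,0,0,0,-1],[0,0,0,0,0,0,-1]])

```text
time_s: 14.92
eef_pos: [565.3, -183.5, 116.9]
ee_rot: [-0.001, -0.014, 1.0, 0.0]
force: [0.8, 0.2, -0.6]
grip_width: 0.26
```

```bash
python3 - <<'E'
from h import *
c,st=look("wrist","w7");Rt=rot(st["ee_rot"]);print(st["eef_pos"],"jaw",np.degrees(np.arctan2(Rt[1,1],Rt[0,1])))
np.save("st7.npy",st,allow_pickle=True)
E
```

```text
[ 565.32792436 -183.45681888  116.85639825] jaw 91.59865903837189
```

View pics/w7.png

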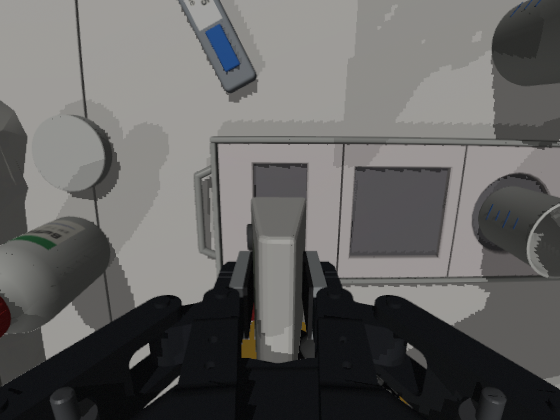

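The near end of the short recess is at (253,163)–(308,163), and the timer's lower near edge at (252,200)–(306,197). The square recess (401,212) is empty.

```bash
python3 - <<'E'
from h import *
st=np.load("st7.npy",allow_pickle=True).item();c=dict(np.load("w7.npz"));P=cloud(c,st)
print("recess",plane(c,[(253,163),(308,163)],14,st).round(1)); print("foot",plane(c,[(252,200),(306,197)],106,st).round(1))
print(P[205,255:305:10].round(1),P[201,280])
g=cv2.cvtColor(c["pixels"],cv2.COLOR_RGB2GRAY);m=np.zeros_like(g);m[155:265,348:456]=g[155:265,348:456]<135
v,u=np.nonzero(m);k,l,s,_=cv2.connectedComponentsWithStats(m,connectivity=4);i=1+np.argmax(s[1:,4]);v,u=np.nonzero(l==i)
print("square",s[i],cv2.minAreaRect(plane(c,np.c_[u,v],8,st)[:,:2].astype(np.float32)))
E
```

```text
recess [[ 528.  -205.    14. ]
 [ 526.8 -163.9   14. ]]
foot [[ 534.1 -198.7  106. ]
 [ 531.9 -172.8  106. ]]
[[ 532.3 -196.2  122.5]
 [ 531.9 -191.9  123.4]
 [ 532.  -187.6  122.6]
 [ 532.  -183.2  122.1]
 [ 531.7 -178.9  122.6]] [ 531.65162047 -185.37768752  116.43772885]
square [ 348  166  104   93 8653] ((565.6527709960938, -88.45928192138672), (76.56414794921875, 77.51457214355469), 1.9581469297409058)
```

>>> play_rows(deltas=[[0.05,0.02,-0.6,0,0,0,-1],[0,0,-0.6,0,0,0,-1],[0,0,-0.5,0,0,0,-1],[0,0,-0.3,0,0,0,-1],[0,0,-0.2,0,0,0,-1],[0,0,0,0,0,0,-1],[0,0,0,0,0,0,-1]])

```text
time_s: 15.55
eef_pos: [568.2, -183.2, 30.7]
ee_rot: [0.0, -0.014, 1.0, -0.0]
force: [0.3, -0.4, -0.4]
grip_width: 0.261
```

>>> play_rows(deltas=[[0,0,-0.1,0,0,0,-1],[0,0,0,0,0,0,-1],[0,0,0,0,0,0,-1]])

```text
time_s: 15.8
eef_pos: [568.3, -182.8, 26.6]
ee_rot: [0.0, -0.014, 1.0, -0.0]
force: [-0.3, -0.2, -0.3]
grip_width: 0.26
```

>>> play_rows(deltas=[[0,0,-0.1,0,0,0,-1],[0,0,-0.04,0,0,0,-1],[0,0,0,0,0,0,-1],[0,0,0,0,0,0,-1]])

```text
time_s: 16.13
eef_pos: [568.0, -182.7, 20.4]
ee_rot: [-0.0, -0.014, 1.0, 0.0]
force: [-0.5, -0.5, -1.0]
grip_width: 0.257
```

>>> play_rows(deltas=[[0,0,-0.04,0,0,0,-1],[0,0,0,0,0,0,-1],[0,0,0,0,0,0,-1]])

```text
time_s: 16.38
eef_pos: [568.3, -182.8, 19.7]
ee_rot: [0.0, -0.014, 1.0, -0.0]
force: [-2.7, 1.4, 5.4]
grip_width: 0.258
```

>>> play_rows(deltas=[[0,0,0,0,0,0,-0.2],[0,0,0,0,0,0,0.1],[0,0,0,0,0,0,0.1],[0,0,0,0,0,0,0.1],[0,0,0.5,0,0,0,0.1],[0,0,0.9,0,0,0,0.1],[0,0,0.9,0,0,0,0.1],[0,0,0.9,0,0,0,0.1]])

```text
time_s: 17.05
eef_pos: [567.8, -182.6, 148.3]
ee_rot: [-0.0, -0.014, 1.0, 0.0]
force: [0.3, 0.5, -0.5]
grip_width: 0.548
```

>>> play_rows(deltas=[[-0.23,0.5,0.1,0,0,-1,1],[-0.23,0.5,0.1,0,0,-1,1],[-0.23,0.5,0.1,0,0,-1,1],[-0.23,0.5,0.1,0,0,-1,1],[-0.23,0.5,0.1,0,0,-1,1],[-0.23,0.5,0.1,0,0,-1,1],[-0.23,0.5,0.1,0,0,-1,1],[-0.23,0.5,0.1,0,0,-1,1]])

```text
time_s: 17.72
eef_pos: [493.9, -21.8, 179.1]
ee_rot: [0.0, 0.396, 0.918, 0.0]
force: [-0.3, 0.2, -1.0]
grip_width: 1.0
```

>>> play_rows(deltas=[[-0.23,0.5,0,0,0,-1,1],[-0.23,0.5,0,0,0,-1,1],[-0.23,0.5,0,0,0,-1,1],[-0.23,0.5,0,0,0,-1,1],[-0.23,0.5,0,0,0,-1,1],[-0.23,0.5,0,0,0,-1,1],[-0.23,0.5,0,0,0,-1,1],[0,0,0,0,0,0,1]])

```text
time_s: 18.38
eef_pos: [428.6, 119.7, 179.0]
ee_rot: [-0.0, 0.698, 0.716, 0.0]
force: [0.7, 0.1, -0.3]
grip_width: 1.001
```

>>> play_rows(deltas=[[0,0,0,0,0,0,1],[0,0,0,0,0,0,1]])

```text
time_s: 18.55
eef_pos: [430.4, 116.9, 179.0]
ee_rot: [0.0, 0.697, 0.718, 0.0]
force: [-0.1, -0.3, -0.9]
grip_width: 0.998
```

```bash
python3 - <<'E'
from h import *
c,st=look("wrist","w8");Rt=rot(st["ee_rot"]);print(st["eef_pos"],"jaw",np.degrees(np.arctan2(Rt[1,1],Rt[0,1])))
P=cloud(c,st)
m=(np.hypot(P[...,0]-430,P[...,1]-114)<45)&(P[...,2]>13)&(P[...,2]<25);v,u=np.nonzero(m)
q=plane(c,np.c_[u,v],19,st)[:,:2].astype(np.float32);print(len(q),q.mean(0),cv2.minAreaRect(q),cv2.minEnclosingCircle(q),u.mean(),v.mean(),c["pixels"][m].mean(0))
look("top","t8")
E
```

```text
[430.37161861 116.92911126 178.96415832] jaw 1.7008129113677715
2694 [430.1408  113.46592] ((430.01446533203125, 112.80618286132812), (60.39996337890625, 60.37657928466797), 47.05360794067383) ((430.15057373046875, 112.91792297363281), 30.715290069580078) 278.1310319227914 195.48218262806236 [157.05605048 150.47809948 128.84446919]
```

View pics/w8.png

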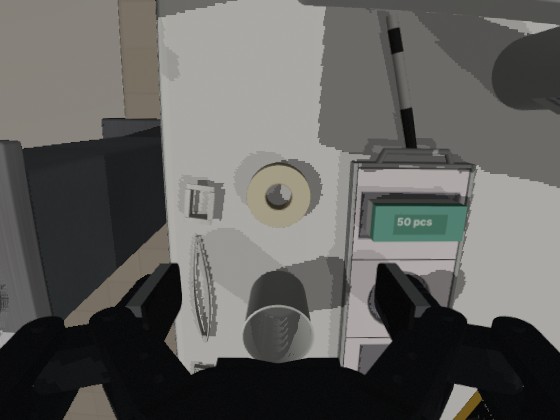

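Cream tape at (278,195), radius 30.7 mm, centre (430,113). Slide box and tray also visible. Descending to TCP z≈4.

>>> play_rows(deltas=[[0,-0.1,-0.8,0,0,0,1],[0,0,-0.8,0,0,0,1],[0,0,-0.8,0,0,0,1],[0,0,-0.8,0,0,0,1],[0,0,-0.7,0,0,0,1],[0,0,-0.3,0,0,0,1],[0,0,-0.17,0,0,0,1],[0,0,0,0,0,0,1]])

```text
time_s: 19.32
eef_pos: [429.8, 112.8, 3.1]
ee_rot: [-0.001, 0.697, 0.717, -0.001]
force: [0.9, 0.1, 0.5]
grip_width: 0.997
```

>>> play_rows(deltas=[[0,0,0,0,0,0,0.7],[0,0,0,0,0,0,0.5],[0,0,0,0,0,0,-1],[0,0,0,0,0,0,-1],[0,0,0,0,0,0,-1],[0,0,0,0,0,0,-1],[0,0,0,0,0,0,-1]], squeeze=30)

```text
time_s: 19.9
eef_pos: [430.9, 113.2, 5.4]
ee_rot: [0.001, 0.697, 0.717, 0.001]
force: [-1.6, -1.2, 6.8]
grip_width: 0.683
```

>>> play_rows(deltas=[[0,0,0.4,0,0,0,-1],[0,0,0.7,0,0,0,-1],[0,0,0.9,0,0,0,-1],[0,0,0.8,0,0,0,-1],[0,0,0,0,0,0,-1]])

```text
time_s: 20.32
eef_pos: [433.0, 113.4, 122.2]
ee_rot: [0.004, 0.697, 0.717, 0.004]
force: [0.5, 0.2, 0.9]
grip_width: 0.686
```

>>> play_rows(deltas=[[0.48,-0.73,0,0,0,0,-1],[0.48,-0.73,0,0,0,0,-1],[0.48,-0.73,0,0,0,0,-1],[0.48,-0.73,0,0,0,0,-1],[0.48,-0.73,0,0,0,0,-1],[0.48,-0.73,0,0,0,0,-1],[0.48,-0.73,0,0,0,0,-1],[0,0,0,0,0,0,-1]])

```text
time_s: 20.98
eef_pos: [566.8, -96.1, 116.4]
ee_rot: [0.002, 0.699, 0.716, 0.0]
force: [0.5, -0.3, -0.3]
grip_width: 0.68
```

>>> play_rows(deltas=[[0,0,0,0,0,0,-1],[0,0,0,0,0,0,-1]])

```text
time_s: 21.15
eef_pos: [564.1, -90.6, 116.1]
ee_rot: [-0.0, 0.697, 0.717, -0.0]
force: [-0.3, -0.1, -0.7]
grip_width: 0.684
```

```bash
python3 - <<'E'
from h import *
c,st=look("wrist","w9");print(st["eef_pos"],st["grip_width"]);np.save("st9.npy",st,allow_pickle=True)
E
```

```text
[564.08483452 -90.64056381 116.08189937] 0.6842451860750567
```

View pics/w9.png

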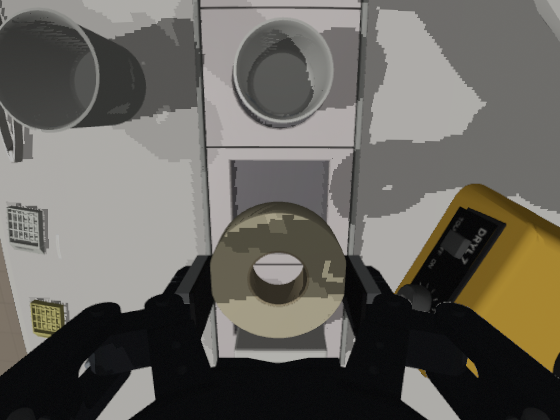

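The tape is level over the square recess. Its edges at (231,160)–(329,160) and row ~349 are visible, and the beaker stands in its recess. Checking the offset.

```bash
python3 - <<'E'
from h import *
st=np.load("st9.npy",allow_pickle=True).item();c=dict(np.load("w9.npz"));P=cloud(c,st)
print(plane(c,[(231,160),(329,160),(278,350)],14,st).round(1))
m=(P[...,2]>120)&(P[...,2]<138)&(np.hypot(P[...,0]-565,P[...,1]+90)<40)
g=c["pixels"].astype(int);m&=(g[...,0]-g[...,2]>12);v,u=np.nonzero(m);z=np.median(P[m][:,2])
print(z,cv2.minEnclosingCircle(plane(c,np.c_[u,v],z,st)[:,:2].astype(np.float32)))
E
```

```text
[[ 527.5  -54.4   14. ]
 [ 600.4  -52.4   14. ]
 [ 567.3 -221.2   14. ]]
129.984313836097 ((563.2724609375, -89.60440826416016), 31.55107879638672)
```

>>> play_rows(deltas=[[0.03,0,-0.6,0,0,0,-1],[0,0,-0.6,0,0,0,-1],[0,0,-0.6,0,0,0,-1],[0,0,-0.4,0,0,0,-1],[0,0,-0.15,0,0,0,-1],[0,0,0,0,0,0,-1],[0,0,0,0,0,0,-1]])

```text
time_s: 21.78
eef_pos: [566.0, -90.7, 23.0]
ee_rot: [0.0, 0.697, 0.717, 0.0]
force: [-0.2, 0.2, -0.4]
grip_width: 0.685
```

>>> play_rows(deltas=[[0,0,-0.1,0,0,0,-1],[0,0,0,0,0,0,-1],[0,0,0,0,0,0,-1]])

```text
time_s: 22.03
eef_pos: [565.9, -91.1, 18.6]
ee_rot: [0.0, 0.697, 0.717, 0.0]
force: [-0.6, -0.0, -0.5]
grip_width: 0.68
```

>>> play_rows(deltas=[[0,0,-0.1,0,0,0,-1],[0,0,0,0,0,0,-1],[0,0,0,0,0,0,-1]])

```text
time_s: 22.28
eef_pos: [565.6, -91.1, 14.0]
ee_rot: [-0.0, 0.697, 0.717, -0.0]
force: [-0.4, -0.4, 0.4]
grip_width: 0.683
```

>>> play_rows(deltas=[[0,0,-0.04,0,0,0,-1],[0,0,0,0,0,0,-1],[0,0,0,0,0,0,-1]])

```text
time_s: 22.53
eef_pos: [565.8, -91.2, 13.4]
ee_rot: [0.0, 0.697, 0.717, 0.0]
force: [-3.8, 0.7, 9.2]
grip_width: 0.681
```

>>> play_rows(deltas=[[0,0,0,0,0,0,0.5],[0,0,0,0,0,0,0.7],[0,0,0,0,0,0,0.7],[0,0,0.4,0,0,0,0.7],[0,0,0.9,0,0,0,0.7],[0,0,0.9,0,0,0,0.7],[0,0,0.9,0,0,0,0.7],[0,0,0.9,0,0,0,0.7]])

```text
time_s: 23.2
eef_pos: [565.4, -91.0, 174.1]
ee_rot: [-0.0, 0.697, 0.717, -0.0]
force: [-0.1, -0.8, 0.2]
grip_width: 0.851
```

>>> play_rows(deltas=[[-0.5,0,0.8,0,0,0,0.7],[-0.8,0,0.5,0,0,0,0.7],[-0.9,0,0,0,0,0,0.7],[-0.9,0,0,0,0,0,0.7],[-0.9,0,0,0,0,0,0.7],[-0.9,0,0,0,0,0,0.7],[0,0,0,0,0,0,0.7],[0,0,0,0,0,0,0.7]])

```text
time_s: 23.87
eef_pos: [369.0, -91.2, 224.9]
ee_rot: [0.001, 0.698, 0.716, 0.0]
force: [0.5, -0.2, 0.8]
grip_width: 0.848
```

```bash
python3 - <<'E'
from h import *
c,st=look("top","t9");print(st["eef_pos"]);P=cloud(c)
im=c["pixels"][150:275,225:460,::-1];cv2.imwrite("pics/crop9.png",cv2.resize(im,None,fx=3.4,fy=3.4,interpolation=cv2.INTER_CUBIC))
for n,x,y,r,lo,hi,z in (("small",564,3,40,60,85,70),("slides",561,97,55,28,46,36),("timer",568,-184,45,56,78,66),("tape",566,-90.5,40,20,36,27)):
    m=(np.hypot(P[...,0]-x,P[...,1]-y)<r)&(P[...,2]>lo)&(P[...,2]<hi);v,u=np.nonzero(m);q=plane(c,np.c_[u,v],z)[:,:2].astype(np.float32)
    print(n,len(q),"medz",np.median(P[m][:,2]).round(1),"want",z,cv2.minAreaRect(q) if len(q)>4 else None)
E
```

```text
[368.97803084 -91.15795266 224.91445849]
small 87 medz 68.9 want 70 ((563.8282470703125, 1.8313884735107422), (50.75313186645508, 52.58651351928711), 89.11811065673828)
slides 348 medz 36.7 want 36 ((562.1028442382812, 96.44410705566406), (86.8042221069336, 34.49220275878906), 2.715752363204956)
timer 107 medz 65.4 want 66 ((569.1121826171875, -180.92921447753906), (61.74397277832031, 15.625990867614746), 1.337623953819275)
tape 296 medz 27.2 want 27 ((566.2804565429688, -90.03951263427734), (58.48582458496094, 60.563289642333984), 88.3404541015625)
```

View pics/crop9.png

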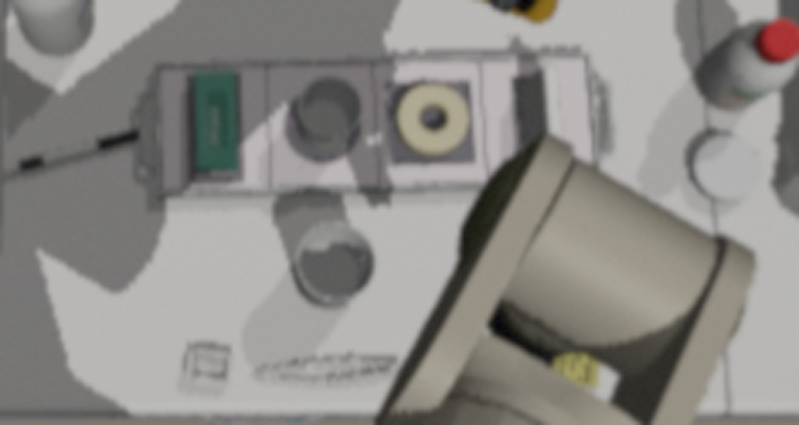

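The crop shows the box, beaker and tape in their recesses; the arm half covers the timer. All four top heights agree with sitting on the recess floors. The big beaker hasn't moved. Handing in.

```bash
python3 -c "
from rig import order;print(order.finish_job())"
```

```text
the job is handed in; nothing more can be done
None
```

I packed all four things in the order asked: small beaker, slide box, timer, tape. The job was handed in at about 24 s, with the gripper open and clear.

My last top-camera check measured each item's top height against what it should be on the recess floor:

| Item | Measured top height (mm) | Expected (mm) |
|---|---|---|
| Small beaker | 68.9 | 70 |
| Slide box | 36.7 | 36 |
| Timer | 65.4 | 66 |
| Tape | 27.2 | 27 |

- **Position:** all four are within about 4 mm of their recess centres. The timer is the farthest off, at about 2.5–3.5 mm.
- **Forces:** the wrist force never read above about 10 N.
- **Left on the bench:** I never touched the big beaker or the blade dispenser. The last picture shows the big beaker where it was. The arm hid the dispenser there, so I last saw it when I placed the timer.
- **Disagreements:** the top and wrist cameras differed by about 2–4 mm, so I averaged or re-measured from close up. The timer was partly hidden in the last picture, so its measured outline came out slightly short (62 mm instead of 66 mm).

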